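Lay out the bread-making row on the cart

ROBOT

A 6-joint arm with a two-finger parallel gripper is mounted at the origin on the work surface. World frame = base frame: x ahead of the robot, y to its left, z up, the work surface at z = 0. Lengths are in m, angles in rad, forces in N, time in s.
With the tool pointing down it reaches from about 0.35 to 0.975 m from the base axis. Payload 4.9 kg.
Tool frame: the origin (TCP) lies at the very end of the fingers, on their centre line; the grasp point (between the pads) lies 19 mm behind it; z points along the fingers, y is the line along which they close (so a half turn about z gives the same grasp; the last joint's range is limited). The gripper opens to 85 mm and grips with 20 to 120 N. Pads are 22 mm wide; open, the fingers measure 114 mm over their backs; the gripper's body (76 mm by 85 mm) begins 54 mm behind the grasp point. The pads swing forward as they close: fully open they stand 13 mm farther back than shut.
Start: joints at [-1.438, 0.053, 1.613, -0, 1.476, -0.119], TCP at [0.156, -0.605, 0.231] pointing down, gripper open.
Joint ranges: [-3.01, 3.01], [-1.01, 2.22], [0.06, 2.58], [-1.02, 4.17], [0.09, 2.62], [-3.14, 3.14]. Speed limits (rad/s): [2.57, 2.57, 3.14, 3.14, 3.14, 3.14].

INTERFACE

Orientations are given as a rotation vector (axis times angle).
In Python, from station import ctrl gives the robot as it stands. The module is installed in compiled form; this text tells all that it offers.
- The arm moves only by the tool jog_arm, never from a script. Its argument "steps" is a list of rows, each an object with "delta_rot": the turn, a rotation vector about the tool's x, y, z in degrees, a list of three; "linear": the shift along the tool's x, y, z in m, a list of three; "grip": the finger opening in m, from 0 to 0.0854. In form: [{"delta_rot": [rx, ry, rz], "linear": [x, y, z], "grip": grip}, ...]. A call has 1 to 10 rows; each row shifts and turns the commanded pose from where the row before left it, along the tool's axes as they then stand; what a row does not reach is not made up. A row lasts 1/10 s, in which the tool goes at most 50 mm and 8.59 degrees, less where a joint would pass 70% of its speed; a pose out of reach is approached as far as the arm can. A call with a gripper value outside its range is refused whole. The fingers move at their own pace and stop on an object; "newtons" is the grip in N (left out, the last holds). Time passes only in rows, so rows that do not move let the fingers close. It gives the time, the measured TCP pose, the force, the opening and the grip force at its end, in the units of the state.
- ctrl.get_obs(): the state, without advancing time (a new reading comes with each control period).
- ctrl.get_image(name): name is "side" or "top"; returns (picture, depth): 480x640x3 uint8, red, green, blue; 480x640 float32, m along the optical axis (not along the pixel's ray), 0 where there is no reading.
- ctrl.camera_info(name): a dict with "camera_matrix" (3x3 intrinsics, pixels), "R" (3x3) and "t" (3): a world point X has camera coordinates R X + t. Camera axes: x right, y down, z forward; pixel columns grow to the right and rows downward; lengths in m; the calibration is good to about 2 mm. A picture is of the moment at which its call begins. camera_info takes no time and is no camera call.
- ctrl.finish_job(): hands the job in; it is judged then, once.
The state is a dict: "t": time; "q": joint angles; "dq": joint speeds; "effort": joint torques, N m; "tool_pos": TCP position; "tool_rot": TCP orientation; "contact_force": force on the tool from outside, world axes, zero at the start; "wrist_torque": the same for the moment, N m; "opening": finger opening in m; "grip_force": force on a finger pad.
Only numpy, scipy, OpenCV 4.12 (cv2) and the standard library are available. Lean on these libraries where they do the work, as an engineer would, in place of code of your own. Each camera call takes 0.05 s, during which the arm holds its last target. There are 200 camera calls.

TASK

Set out the bread-making things on the row of three cork coasters: stand the tall jar in the middle of the end coaster next to the basket, stand the short jar in the middle of the end coaster next to the clear bin, and lay the dough scraper flat, handle side up, in the middle of the coaster between them, with the jar opener lying centred on top of the short jar, knob up. The jars are glass, so set them down rather than drop them, and leave the salt cellar where it stands.

Things in the scene. Friction and masses are not known exactly. Their poses are not given: they have to be found in the camera images.
- tall_jar_center (a point): Tall, slim closed glass jar with a flat wooden lid: upright cylinder 50 mm in diameter and 84 mm high, straight-sided (gripping its upper half leaves the gripper's body more room above the lid), about 0.3 kg, starting upright on the cart top. The point is its centre, 42 mm above its underside; z points up along its axis.
- short_jar_center (a point): Short, squat closed glass jar with a flat wooden lid: upright cylinder 66 mm in diameter and 46 mm high, about 0.26 kg, starting upright on the cart top. The point is its centre, 23 mm above its underside; z points up along its axis.
- opener_center (a point): Jar opener: a flat steel disk with a black rubber edge, 74 mm in diameter and 8 mm thick, with a round steel grip knob standing on its middle, 28 mm in diameter and 24 mm high (total height 32 mm), about 0.14 kg, starting flat on the cart top, knob up. The point is on its axis, 16 mm above its underside.
- scraper_center (a point): Red plastic dough scraper lying flat on the cart top: a 4 mm blade plate, 84 mm (its x) by 100 mm (its y), with an upright handle rib along one long edge. The rib is 20 mm wide (its x), 100 mm long (its y), its top 22 mm above the underside, and its middle lies 32 mm from the scraper's centre towards its own -x. About 80 g. The point is at the middle of the 84 x 100 mm plate outline, 11 mm above the underside; z points up.
- coaster_a_top (a point): One of three identical round cork coasters, 92 mm across and 5 mm thick, fixed in a rough row (neighbours about 160 mm apart, the row running roughly left to right) on a fixed wooden board (450 x 135 x 12 mm, lying on the cart top); which of the three is at which place in the row varies. The point is the centre of its top face, 17 mm above the cart top.
- coaster_b_top (a point): One of three identical round cork coasters, 92 mm across and 5 mm thick, fixed in a rough row (neighbours about 160 mm apart, the row running roughly left to right) on a fixed wooden board (450 x 135 x 12 mm, lying on the cart top); which of the three is at which place in the row varies. The point is the centre of its top face, 17 mm above the cart top.
- coaster_c_top (a point): One of three identical round cork coasters, 92 mm across and 5 mm thick, fixed in a rough row (neighbours about 160 mm apart, the row running roughly left to right) on a fixed wooden board (450 x 135 x 12 mm, lying on the cart top); which of the three is at which place in the row varies. The point is the centre of its top face, 17 mm above the cart top.
- banneton: Round coiled-cane banneton (bread-proofing basket), empty, about 175 mm across the rim and 75 mm high, fixed, standing just past one end of the row of coasters. Origin: centre of its underside, on the cart top.
- bin: Clear acrylic bin with a closed hinged lid and a small grey lid knob, 150 mm (its x) by 130 mm (its y), lid top 106 mm above the cart top and the knob up to about 40 mm higher, fixed, standing just past the other end of the row of coasters. Origin: centre of its underside, on the cart top.
- salt_cellar: Bystander: a white ceramic salt cellar with a dark wooden lid, 76 mm in diameter, 53 mm high, loose, standing to the robot's left of the things to be moved. Origin: centre of its underside.
Not all that is in view belongs to the job. Leave any orange or yellow look-alike of the bin alone.

How it is judged:
At the end, for the whole second after the job is handed in: Each on its own coaster within 15 mm of centre: tall jar upright beside the banneton, short jar upright beside the bin, scraper flat and rib up on the middle one; opener flat, knob up, on the short jar within 12 mm of its axis. Heights within 5 mm, tilts under 0.12 rad; at rest ((horizontal distance between tall_jar_center and coaster_a_top below 0.015 m or horizontal distance between tall_jar_center and coaster_b_top below 0.015 m or horizontal distance between tall_jar_center and coaster_c_top below 0.015 m) and horizontal distance between tall_jar_center and banneton below 0.26 m and height (world z) of tall_jar_center between 0.054 and 0.064 m and (horizontal distance between short_jar_center and coaster_a_top below 0.015 m or horizontal distance between short_jar_center and coaster_b_top below 0.015 m or horizontal distance between short_jar_center and coaster_c_top below 0.015 m) and horizontal distance between short_jar_center and bin below 0.26 m and height (world z) of short_jar_center between 0.035 and 0.045 m and (horizontal distance between scraper_center and coaster_a_top below 0.015 m or horizontal distance between scraper_center and coaster_b_top below 0.015 m or horizontal distance between scraper_center and coaster_c_top below 0.015 m) and horizontal distance between scraper_center and banneton above 0.26 m and horizontal distance between scraper_center and bin above 0.26 m and height (world z) of scraper_center between 0.023 and 0.033 m and horizontal distance between opener_center and short_jar_center below 0.012 m and height (world z) of opener_center between 0.074 and 0.084 m and angle between each of tall_jar_center, short_jar_center, scraper_center, opener_center's own z axis and vertical below 0.12 rad and linear speed of each of tall_jar, short_jar, scraper, opener below 0.02 m/s); the robot touches nothing.
It fails at once if the salt cellar is shifted by more than 30 mm or knocked over (distance of salt_cellar from where it was at the start of the episode above 0.03 m or angle between salt_cellar's own z axis and vertical above 0.4 rad).
It fails at once if a glass jar falls free of the gripper (faster than 0.6 m/s while not held) ((linear speed of tall_jar above 0.6 m/s and contact force between the fingers and tall_jar below 0.26 N) or (linear speed of short_jar above 0.6 m/s and contact force between the fingers and short_jar below 0.26 N)).
It also fails if it takes over 102 s, if anything falls off the work surface, if the arm or the gripper's body presses on something with over 40 N, if the wrist force passes 120 N, or if a joint passes its speed limit or range.

## Working session

There is one attempt and no reset: what is moved stays moved. The work goes in short steps, Python scripts to look and compute and a tool call to move; the robot and the scene stay as the last step left them, time stands still between calls to the robot, and variables do not carry over. Pictures are saved under pics/ and viewed, at most 14 in all, crops included, and the job is handed in when it is done.

Besides the shell and the picture viewer there is one more tool, called after ">>>" as name([rows], argument=value, ...), one row to a line, values as JSON. jog_arm: Moves the arm, as the interface text tells. Its arguments: {"type":"object","properties":{"steps":{"type":"array"},"newtons":{"type":"number"}},"required":["steps"]}

```bash
mkdir -p pics; cat > h.py <<'E'
import numpy as np,cv2
from station import ctrl
def snap(n,f):
    im,d=ctrl.get_image(n); cv2.imwrite('pics/'+f+'.png',im[:,:,::-1]); np.save('pics/'+f+'.npy',d); return im,d
def cloud(n,d):
    c=ctrl.camera_info(n);K=np.array(c["camera_matrix"]);R=np.array(c["R"]);t=np.array(c["t"])
    v,u=np.mgrid[:480,:640]
    P=np.stack([(u-K[0,2])/K[0,0]*d,(v-K[1,2])/K[1,1]*d,d],-1)
    return (P-t)@R
def onplane(n,u,v,z):
    c=ctrl.camera_info(n);K=np.array(c["camera_matrix"]);R=np.array(c["R"]);t=np.array(c["t"])
    r=R.T@np.linalg.solve(K,[u,v,1]);o=-R.T@t
    return o+r*(z-o[2])/r[2]
E
python3 - <<'E'
from h import *
for n in("top","side"):
    snap(n,n+'0'); c=ctrl.camera_info(n); print(n,np.round(-np.array(c["R"]).T@c["t"],3),np.round(c["camera_matrix"],1).tolist(),np.round(c["R"],2).tolist())
o=ctrl.get_obs();print(o)
E
```

```text
top [0.275 0.116 1.485] [[505.8, 0.0, 323.4], [0.0, 505.8, 248.8], [0.0, 0.0, 1.0]] [[-0.0, -1.0, -0.0], [-0.99, 0.0, -0.17], [0.17, 0.0, -0.99]]
side [0.059 0.896 0.77 ] [[510.5, 0.0, 318.3], [0.0, 510.5, 233.2], [0.0, 0.0, 1.0]] [[-0.87, -0.49, -0.01], [-0.3, 0.55, -0.78], [0.39, -0.68, -0.63]]
{'t': 0.1, 'q': array([-1.43798189e+00,  5.33124455e-02,  1.61417557e+00, -1.99834482e-05,
        1.47600759e+00, -1.19011564e-01]), 'dq': array([ 0.00029842,  0.00010855, -0.00226452, -0.0006432 , -0.00107091,
        0.00239849]), 'effort': array([ 1.12514303e-03, -3.94904351e+01, -3.71362102e+01, -4.72896227e-05,
        3.96392730e-03,  1.50650555e-05]), 'tool_pos': array([ 0.15564435, -0.60471653,  0.23016129]), 'tool_rot': array([-3.11483392e+00, -3.94286985e-01,  5.18432971e-05]), 'contact_force': array([ 0.12339629, -0.22333675,  0.79041019]), 'wrist_torque': array([-0.0429079 , -0.02247832, -0.05332638]), 'grip_force': 0.0, 'opening': 0.0854738839268251}
```

View pics/top0.png

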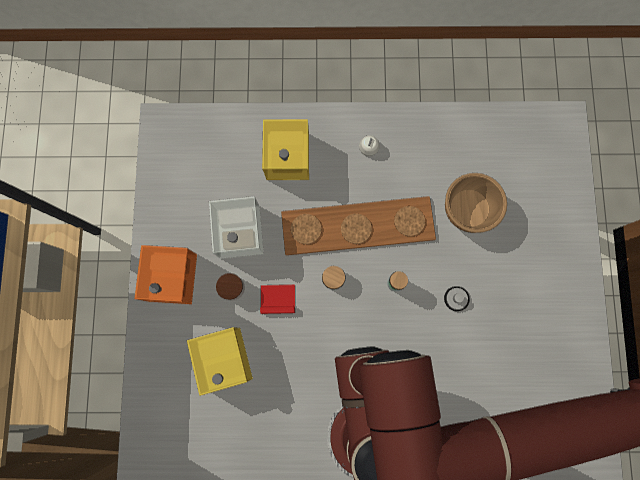

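View pics/side0.png

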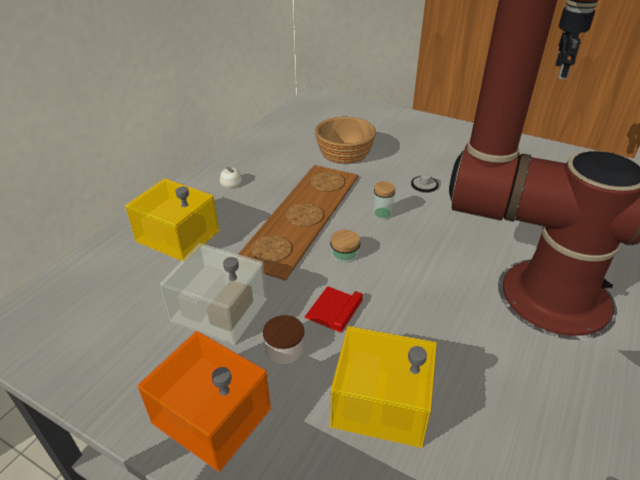

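```bash
python3 - <<'E'
from h import *
im=cv2.imread('pics/top0.png');sd=cv2.imread('pics/side0.png')
a=cv2.resize(im[185:325,190:490],None,fx=2.6,fy=2.6,interpolation=cv2.INTER_CUBIC)
cv2.imwrite('pics/c1.png',a)
b=cv2.resize(sd[270:345,290:380],None,fx=6,fy=6,interpolation=cv2.INTER_CUBIC);cv2.imwrite('pics/c2.png',b)
P=cloud('top',np.load('pics/top0.npy'))
def fit(name,box,z0,z1):
    u0,u1,v0,v1=box;Q=P[v0:v1,u0:u1].reshape(-1,3);Q=Q[(Q[:,2]>z0)&(Q[:,2]<z1)]
    if len(Q)<5: print(name,len(Q));return
    (cx,cy),r=cv2.minEnclosingCircle(Q[:,:2].astype(np.float32))
    print(name,len(Q),'mean',Q.mean(0).round(4),'circ',round(cx,4),round(cy,4),round(2*r,4), 'rect',[np.round(x,4) for x in cv2.minAreaRect(Q[:,:2].astype(np.float32))])
fit('tall',(380,420,262,300),.076,.1)
fit('short',(315,355,258,296),.038,.06)
fit('disk',(435,480,278,320),.004,.014)
fit('knob',(435,480,278,320),.022,.05)
fit('salt',(210,250,268,305),.04,.07)
fit('scr',(252,305,278,320),.002,.03)
fit('rib',(252,305,278,320),.016,.03)
fit('basket',(435,515,160,240),.06,.09)
fit('binlid',(205,265,190,260),.09,.115)
hsv=cv2.cvtColor(im,cv2.COLOR_BGR2HSV)
print('red');m=cv2.inRange(hsv,(0,180,100),(5,255,255))|cv2.inRange(hsv,(172,180,100),(180,255,255));m[:, :250]=0;m[:,310:]=0;m[:275]=0;m[325:]=0
ys,xs=np.nonzero(m);print(xs.min(),xs.max(),ys.min(),ys.max())
for n,u,v in(("L",306,229),("M",356,229),("R",410,221)):print(n,onplane('top',u,v,.017).round(4))
print(P[222:236,300:312,2].mean(),P[350:351,300,2])
print(P[286:314:3,262:297:3,2].round(3))
E
```

```text
tall 250 mean [ 0.4321 -0.0865  0.0848] circ 0.4321 -0.0865 0.0497 rect [array([ 0.4322, -0.0864]), array([0.0467, 0.0481]), np.float64(44.9791)]
short 410 mean [0.4453 0.0944 0.0466] circ 0.446 0.0941 0.0659 rect [array([0.4453, 0.095 ]), array([0.0631, 0.0635]), np.float64(89.2061)]
disk 610 mean [ 0.3846 -0.2634  0.0078] circ 0.3838 -0.2679 0.1752 rect [array([ 0.3849, -0.2672]), array([0.1321, 0.1201]), np.float64(89.4297)]
knob 79 mean [ 0.3858 -0.2641  0.032 ] circ 0.3858 -0.265 0.0289 rect [array([ 0.3855, -0.2655]), array([0.0259, 0.0269]), np.float64(3.423)]
salt 561 mean [0.42   0.3907 0.0531] circ 0.4201 0.3916 0.0766 rect [array([0.4201, 0.3911]), array([0.0747, 0.0741]), np.float64(63.2626)]
scr 1212 mean [0.3849 0.2563 0.0084] circ 0.3869 0.2552 0.1922 rect [array([0.3872, 0.2561]), array([0.1533, 0.1202]), np.float64(89.9549)]
rib 230 mean [0.355  0.2571 0.0224] circ 0.354 0.2567 0.0993 rect [array([0.3541, 0.2566]), array([0.0985, 0.02  ]), np.float64(89.8558)]
basket 927 mean [ 0.6609 -0.3228  0.0743] circ 0.6565 -0.316 0.1802 rect [array([ 0.656 , -0.3156]), array([
[... 501 characters left out ...]
 0.004  0.002  0.002  0.009  0.006  0.008  0.002  0.     0.004
   0.005  0.   ]
 [ 0.     0.001  0.009  0.005  0.009 -0.003  0.003  0.001  0.003 -0.001
   0.006  0.004]
 [ 0.009  0.007  0.005  0.005  0.005  0.005  0.003  0.003  0.     0.002
   0.007 -0.003]
 [ 0.002  0.005  0.003  0.001  0.     0.006  0.008  0.006  0.003  0.003
   0.003 -0.003]
 [ 0.006  0.003  0.001  0.004  0.01   0.007 -0.001  0.008  0.007  0.005
   0.005 -0.001]
 [ 0.023  0.019  0.024  0.025  0.023  0.024  0.028  0.021  0.026  0.025
   0.024 -0.002]
 [ 0.019  0.028  0.023  0.02   0.029  0.023  0.026  0.024  0.026  0.022
   0.019 -0.005]
 [ 0.015  0.01   0.007 -0.    -0.004  0.003  0.001  0.004  0.003  0.
   0.004  0.003]]
```

View pics/c1.png

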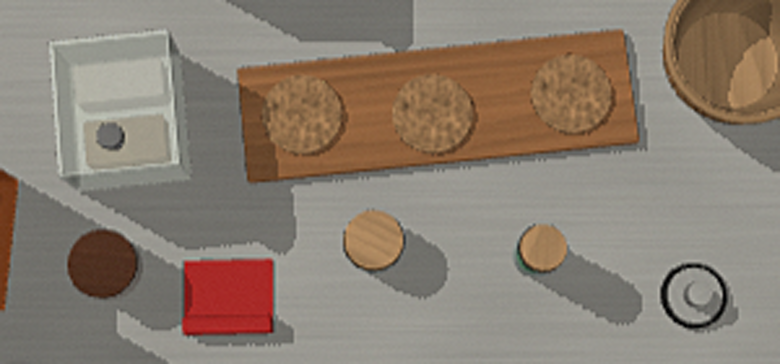

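View pics/c2.png

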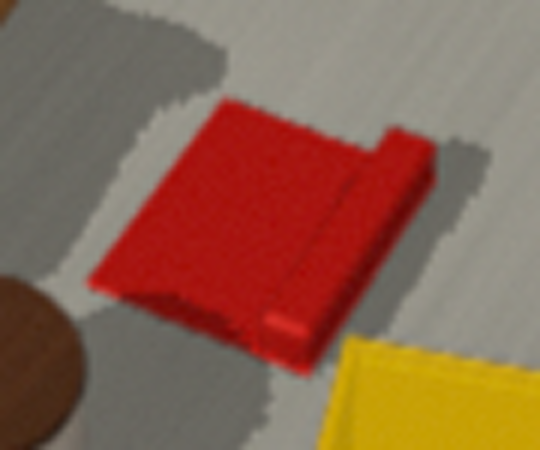

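Top view: bin at (236,225), basket (476,201), and coasters L (306.8,229.1), M (356.8,228.7) and R (409.7,220.5). The tall jar is at (399,280), short jar (333,277), opener (457,298), scraper (278,299) and salt cellar (229,287). The scraper's rib is on the robot side, yaw about 0. I'll cross-check these with the side view.

```bash
python3 - <<'E'
from h import *
for n,a,b in(("L",(306.8,229.1),(270,249)),("M",(356.8,228.7),(304.5,214.5)),("R",(409.7,220.5),(327,181))):print(n,onplane('top',*a,.017).round(4),onplane('side',*b,.017).round(4))
S=cloud('side',np.load('pics/side0.npy'))
for n,c,z0,z1 in(("tall",(.432,-.0865),.07,.1),("short",(.445,.094),.036,.06),("knob",(.385,-.265),.022,.05),("rib",(.354,.257),.016,.03)):
    Q=S.reshape(-1,3);Q=Q[(np.abs(Q[:,:2]-c).max(1)<.06)&(Q[:,2]>z0)&(Q[:,2]<z1)]
    r=cv2.minAreaRect(Q[:,:2].astype(np.float32));print(n,len(Q),np.round(r[0],4),np.round(r[1],3),r[2],Q[:,2].mean())
sd=cv2.imread('pics/side0.png')
cv2.imwrite('pics/c3.png',cv2.resize(sd[160:290,230:370],None,fx=4,fy=4,interpolation=cv2.INTER_CUBIC))
E
```

```text
L [0.591  0.1714 0.017 ] [0.5919 0.1847 0.017 ]
M [0.5915 0.023  0.017 ] [0.5902 0.0339 0.017 ]
R [ 0.6157 -0.1346  0.017 ] [ 0.6143 -0.1259  0.017 ]
tall 255 [ 0.4306 -0.0796] [0.046 0.051] 23.550674438476562 0.08043742085554766
short 498 [0.4454 0.0993] [0.063 0.066] 27.326799392700195 0.04392904764267035
knob 68 [ 0.3856 -0.2599] [0.025 0.031] 21.919631958007812 0.028564676709971305
rib 379 [0.3541 0.2609] [0.02  0.102] 0.8226272463798523 0.02019516482505939
```

View pics/c3.png

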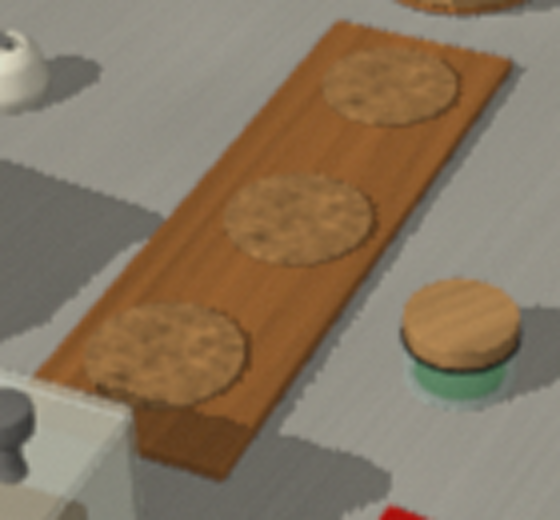

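The two cameras disagree by about 9 mm in y. I'll check the table plane in both, then use the gripper's known pose as the reference.

```bash
python3 - <<'E'
from h import *
for n in("top","side"):
    P=cloud(n,np.load(f'pics/{n}0.npy'));Q=P.reshape(-1,3);Q=Q[np.isfinite(Q).all(1)]
    m=(np.abs(Q[:,2])<.012)&(Q[:,0]>.2)&(Q[:,0]<.85)&(np.abs(Q[:,1])<.5);T=Q[m]
    A=np.c_[T[:,0],T[:,1],np.ones(len(T))];print(n,'plane',np.linalg.lstsq(A,T[:,2],rcond=None)[0].round(4),len(T))
    for c in((.591,.173),(.591,.025),(.615,-.134)):
        s=Q[(np.hypot(Q[:,0]-c[0],Q[:,1]-c[1])<.03)];print(np.median(s[:,2]).round(4),s[:,2].std().round(4))
E
```

```text
top plane [ 0.0007 -0.0007  0.0009] 56714
0.0178 0.0033
0.0176 0.0031
0.0177 0.0033
side plane [ 0.0031  0.0007 -0.0017] 46689
0.016 0.0014
0.0158 0.0015
0.0159 0.0015
```

>>> jog_arm([
  {"linear": [0.046, 0.012, 0], "delta_rot": [0, 0, 0], "grip": 0.085},
  {"linear": [0.046, 0.012, 0], "delta_rot": [0, 0, 0], "grip": 0.085},
  {"linear": [0.046, 0.012, 0], "delta_rot": [0, 0, 0], "grip": 0.085},
  {"linear": [0.046, 0.012, 0], "delta_rot": [0, 0, -8], "grip": 0.085},
  {"linear": [0, -0.048, 0], "delta_rot": [0, 0, -8], "grip": 0.085},
  {"linear": [0, -0.048, 0], "delta_rot": [0, 0, -8], "grip": 0.085},
  {"linear": [0, -0.048, 0], "delta_rot": [0, 0, -8], "grip": 0.085},
  {"linear": [0, 0, 0], "delta_rot": [0, 0, -8], "grip": 0.085},
])

```text
t: 0.9
tool_pos: [0.2709, -0.477, 0.2276]
tool_rot: [-2.783, -1.441, -0.001]
contact_force: [0.7, -0.9, -0.0]
opening: 0.085
grip_force: 0.0
```

>>> jog_arm([
  {"linear": [0, 0, 0], "delta_rot": [0, 0, -8], "grip": 0.085},
  {"linear": [0, 0, 0], "delta_rot": [0, 0, -8], "grip": 0.085},
  {"linear": [0, 0, 0], "delta_rot": [0, 0, -8], "grip": 0.085},
  {"linear": [0, 0, 0], "delta_rot": [0, 0, -8], "grip": 0.085},
  {"linear": [0, 0, 0], "delta_rot": [0, 0, 0], "grip": 0.085},
  {"linear": [0, 0, 0], "delta_rot": [0, 0, 0], "grip": 0.085},
])

```text
t: 1.5
tool_pos: [0.2734, -0.4823, 0.2309]
tool_rot: [-2.292, -2.147, -0.0]
contact_force: [0.5, 0.2, 0.1]
opening: 0.0847
grip_force: 0.0
```

```bash
cat >> h.py <<'E'
from scipy.spatial.transform import Rotation as Rot
def to(x,y,z):
    o=ctrl.get_obs();R=Rot.from_rotvec(o['tool_rot']);M=R.as_matrix();p=np.array(o['tool_pos'])
    print('t',round(o['t'],2),'pos',p.round(4),'yaw',np.degrees(np.arctan2(M[1,0],M[0,0])).round(2),'tilt',np.degrees(M[:2,2]).round(2),'q',np.round(o['q'],2),'F',np.round(o['contact_force'],1),'open',round(o['opening'],4),'g',round(o['grip_force'],1))
    print('lin',(M.T@(np.array([x,y,z])-p)).round(4))
    D=Rot.from_matrix(np.array([[0,1,0],[1,0,0],[0,0,-1.]]));print('rot',np.degrees((R.inv()*D).as_rotvec()).round(2))
E
python3 -c "
from h import *
to(.432,-.083,.2)"
```

```text
t 1.5 pos [ 0.2734 -0.4823  0.2309] yaw 86.26 tilt [-0.01  0.04] q [-1.19 -0.12  1.78  0.    1.48 -1.12] F [0.5 0.2 0.1] open 0.0847 g 0.0
lin [0.4088 0.1323 0.0311]
rot [-0.01 -0.03 -3.74]
```

>>> jog_arm([
  {"linear": [0, 0, 0], "delta_rot": [0, 0, -3.7], "grip": 0.085},
  {"linear": [0.045, 0.018, 0], "delta_rot": [0, 0, 0], "grip": 0.085},
  {"linear": [0.045, 0.018, 0], "delta_rot": [0, 0, 0], "grip": 0.085},
  {"linear": [0.045, 0.018, 0], "delta_rot": [0, 0, 0], "grip": 0.085},
  {"linear": [0.045, 0.018, 0], "delta_rot": [0, 0, 0], "grip": 0.085},
  {"linear": [0.045, 0.018, 0], "delta_rot": [0, 0, 0], "grip": 0.085},
  {"linear": [0.045, 0.018, 0], "delta_rot": [0, 0, 0], "grip": 0.085},
  {"linear": [0.045, 0.018, 0.01], "delta_rot": [0, 0, 0], "grip": 0.085},
  {"linear": [0.045, 0.018, 0.01], "delta_rot": [0, 0, 0], "grip": 0.085},
  {"linear": [0.0388, 0.015, 0.01], "delta_rot": [0, 0, 0], "grip": 0.085},
])

```text
t: 2.5
tool_pos: [0.432, -0.0812, 0.2012]
tool_rot: [2.22, 2.221, 0.001]
contact_force: [0.5, -0.8, 0.0]
opening: 0.085
grip_force: 0.0
```

>>> jog_arm([
  {"linear": [0, 0, 0], "delta_rot": [0, 0, 0], "grip": 0},
  {"linear": [0, 0, 0], "delta_rot": [0, 0, 0], "grip": 0},
  {"linear": [0, 0, 0], "delta_rot": [0, 0, 0], "grip": 0},
  {"linear": [0, 0, 0], "delta_rot": [0, 0, 0], "grip": 0},
  {"linear": [0, 0, 0], "delta_rot": [0, 0, 0], "grip": 0},
  {"linear": [0, 0, 0], "delta_rot": [0, 0, 0], "grip": 0},
  {"linear": [0, 0, 0], "delta_rot": [0, 0, 0], "grip": 0},
  {"linear": [0, 0, 0], "delta_rot": [0, 0, 0], "grip": 0},
])

```text
t: 3.3
tool_pos: [0.4315, -0.0837, 0.2013]
tool_rot: [2.22, 2.223, 0.0]
contact_force: [-0.5, -0.6, -0.4]
opening: 0.0001
grip_force: 0.0
```

```bash
python3 - <<'E'
from h import *
to(.432,-.083,.2)
p=np.array(ctrl.get_obs()['tool_pos'])
out=[]
for n in("top","side"):
    im,d=snap(n,n+'1');c=ctrl.camera_info(n);q=np.array(c["camera_matrix"])@(np.array(c["R"])@p+c["t"]);q=q[:2]/q[2];print(n,q.round(1))
    u,v=q.round().astype(int)
    b=cv2.resize(im[v-50:v+50,u-60:u+60,::-1],None,fx=6,fy=5.8,interpolation=cv2.INTER_NEAREST);cv2.imwrite(f'pics/{n}1c.png',b);print(u-60,v-50)
E
```

```text
t 3.3 pos [ 0.4315 -0.0837  0.2013] yaw 90.09 tilt [ 0. -0.] q [-0.36 -0.4   2.06  0.    1.48 -0.36] F [-0.5 -0.6 -0.4] open 0.0001 g 0.0
lin [0.0007 0.0005 0.0013]
rot [0.   0.   0.09]
top [403.9 274.6]
344 225
side [388.8 142.8]
329 93
```

View pics/side1c.png

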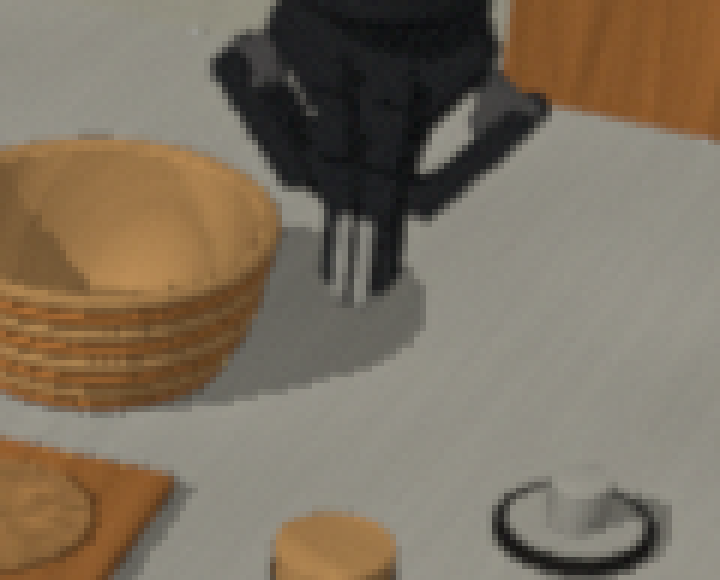

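View pics/top1c.png

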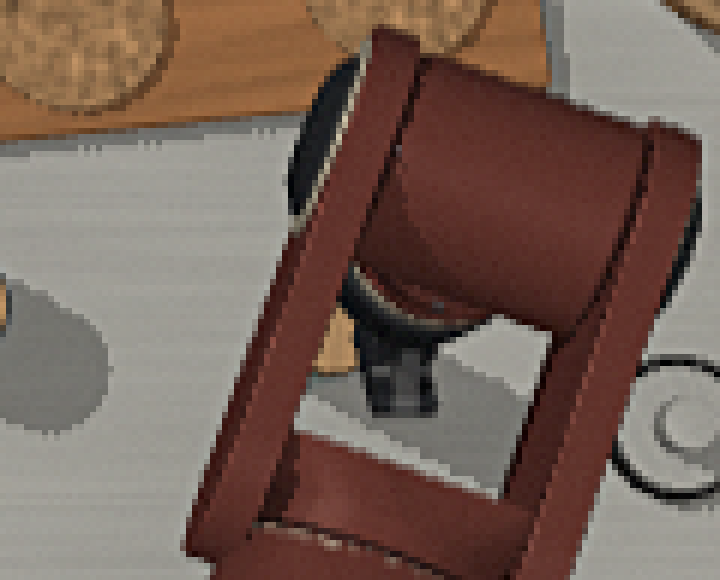

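Side picture: the fingertip's near face is at about (387.7,144.7), roughly 1 px from the prediction. In the top picture only a knuckle shows, around (411,290), so I'll check its y against the TCP using depth.

```bash
python3 - <<'E'
from h import *
P=cloud('top',np.load('pics/top1.npy'))
Q=P[286:296,398:425].reshape(-1,3);Q=Q[(Q[:,2]>.12)]
print(len(Q),Q.min(0).round(4),Q.max(0).round(4),np.median(Q,0).round(4))
for v in range(287,296,2): 
    r=P[v,398:425];k=np.nonzero(r[:,2]>.12)[0];print(v,k+398,r[k].mean(0).round(4),r[k[0]].round(3),r[k[-1]].round(3))
S=cloud('side',np.load('pics/side1.npy'));Q=S.reshape(-1,3);Q=Q[(np.abs(Q[:,0]-.4315)<.1)&(np.abs(Q[:,1]+.0837)<.08)&(Q[:,2]>.195)&(Q[:,2]<.22)]
print(len(Q),Q.min(0).round(4),Q.max(0).round(4),np.median(Q,0).round(4))
Q=S.reshape(-1,3);Q=Q[(np.abs(Q[:,0]-.4315)<.1)&(np.abs(Q[:,1]+.0837)<.08)&(Q[:,2]>.24)&(Q[:,2]<.28)]
print(len(Q),np.percentile(Q,[1,5,50,95,99],axis=0).round(4))
E
```

```text
117 [ 0.3716 -0.0963  0.265 ] [ 0.396  -0.0706  0.3209] [ 0.3829 -0.0812  0.2949]
287 [404 405 406 407 408 409 410 411 412 413 414] [ 0.391  -0.0806  0.2918] [ 0.394 -0.073  0.265] [ 0.389 -0.09   0.307]
289 [404 405 406 407 408 409 410 411 412 413 414 415] [ 0.3862 -0.0815  0.2929] [ 0.388 -0.072  0.27 ] [ 0.386 -0.095  0.293]
291 [405 406 407 408 409 410 411 412 413 414 415] [ 0.3812 -0.0822  0.2949] [ 0.382 -0.072  0.285] [ 0.382 -0.095  0.288]
293 [405 406 407 408 409 410 411 412 413 414 415 416] [ 0.3765 -0.0832  0.2953] [ 0.377 -0.071  0.292] [ 0.376 -0.096  0.297]
295 [406 407 408 409 410 411 412 413 414 415 416] [ 0.3718 -0.0843  0.295 ] [ 0.372 -0.072  0.297] [ 0.372 -0.096  0.294]
77 [ 0.4167 -0.0849  0.203 ] [ 0.444  -0.0654  0.2199] [ 0.428  -0.0717  0.2126]
548 [[ 0.3817 -0.0919  0.242 ]
 [ 0.3886 -0.0891  0.2453]
 [ 0.4353 -0.0699  0.2628]
 [ 0.4724 -0.0635  0.2784]
 [ 0.4815 -0.0612  0.2797]]
```

Both cameras agree with the gripper to about 1–2 mm. I'll use top-camera displacements throughout so that any bias cancels. Now the tall jar grasp.

>>> jog_arm([
  {"linear": [-0.002, 0, 0], "delta_rot": [0, 0, 0], "grip": 0.085},
  {"linear": [0, 0, 0], "delta_rot": [0, 0, 0], "grip": 0.085},
  {"linear": [0, 0, 0], "delta_rot": [0, 0, 0], "grip": 0.085},
  {"linear": [0, 0, 0], "delta_rot": [0, 0, 0], "grip": 0.085},
  {"linear": [0, 0, 0.04], "delta_rot": [0, 0, 0], "grip": 0.085},
  {"linear": [0, 0, 0.04], "delta_rot": [0, 0, 0], "grip": 0.085},
  {"linear": [0, 0, 0.03], "delta_rot": [0, 0, 0], "grip": 0.085},
  {"linear": [0, 0, 0.025], "delta_rot": [0, 0, 0], "grip": 0.085},
  {"linear": [0, 0, 0.02], "delta_rot": [0, 0, 0], "grip": 0.085},
  {"linear": [0, 0, 0.004], "delta_rot": [0, 0, 0], "grip": 0.085},
])

```text
t: 4.4
tool_pos: [0.4294, -0.0846, 0.0396]
tool_rot: [-2.215, -2.22, 0.004]
contact_force: [-0.2, 0.0, 0.4]
opening: 0.0849
grip_force: 0.0
```

>>> jog_arm([
  {"linear": [0, 0, 0], "delta_rot": [0, 0, 0], "grip": 0.04},
  {"linear": [0, 0, 0], "delta_rot": [0, 0, 0], "grip": 0.04},
  {"linear": [0, 0, 0], "delta_rot": [0, 0, 0], "grip": 0.04},
  {"linear": [0, 0, 0], "delta_rot": [0, 0, 0], "grip": 0.04},
  {"linear": [0, 0, 0], "delta_rot": [0, 0, 0], "grip": 0.04},
], newtons=40)

```text
t: 4.9
tool_pos: [0.4327, -0.0859, 0.0441]
tool_rot: [2.217, 2.222, 0.001]
contact_force: [-2.3, -0.2, 6.4]
opening: 0.049
grip_force: 41.9
```

```bash
python3 -c "
from h import *
to(.6155,-.133,.17)
im,d=snap('side','side2');cv2.imwrite('pics/side2c.png',cv2.resize(im[110:250,310:450,::-1],None,fx=4,fy=4))"
```

```text
t 4.9 pos [ 0.4327 -0.0859  0.0441] yaw 90.13 tilt [ 0.14 -0.06] q [-0.36 -0.2   2.19 -0.    1.16 -0.37] F [-2.3 -0.2  6.4] open 0.049 g 41.9
lin [-0.0477  0.183  -0.1254]
rot [0.14 0.06 0.13]
```

View pics/side2c.png

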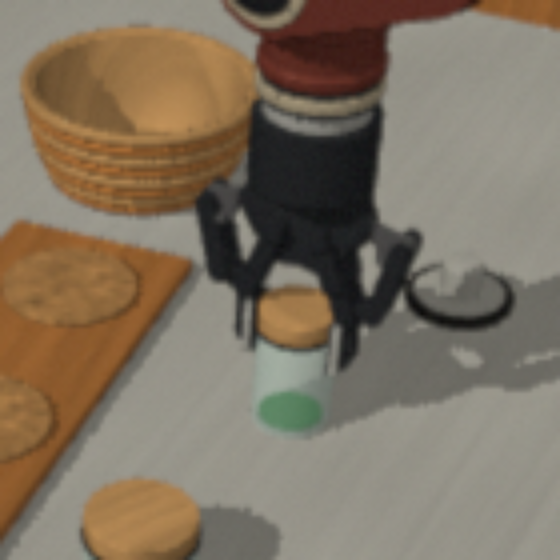

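>>> jog_arm([
  {"linear": [0, 0, -0.03], "delta_rot": [0, 0, 0], "grip": 0.04},
  {"linear": [0, 0, -0.035], "delta_rot": [0, 0, 0], "grip": 0.04},
  {"linear": [-0.01, 0.035, 0], "delta_rot": [0, 0, 0], "grip": 0.04},
  {"linear": [-0.01, 0.037, 0], "delta_rot": [0, 0, 0], "grip": 0.04},
  {"linear": [-0.01, 0.037, 0], "delta_rot": [0, 0, 0], "grip": 0.04},
  {"linear": [-0.01, 0.037, 0], "delta_rot": [0, 0, 0], "grip": 0.04},
  {"linear": [-0.008, 0.037, 0], "delta_rot": [0, 0, 0], "grip": 0.04},
  {"linear": [0, 0, 0], "delta_rot": [0, 0, 0], "grip": 0.04},
  {"linear": [0, 0, 0], "delta_rot": [0, 0, 0], "grip": 0.04},
  {"linear": [0, 0, 0], "delta_rot": [0, 0, 0], "grip": 0.04},
])

```text
t: 5.95
tool_pos: [0.6135, -0.1326, 0.1065]
tool_rot: [-2.218, -2.223, 0.001]
contact_force: [-0.4, 0.1, -4.3]
opening: 0.0491
grip_force: 43.7
```

```bash
python3 -c "
from h import *
to(.6160,-.134,.062)"
```

```text
t 5.95 pos [ 0.6135 -0.1326  0.1065] yaw 90.13 tilt [-0.1   0.03] q [-0.33  0.16  1.71 -0.    1.27 -0.33] F [-0.4  0.1 -4.3] open 0.0491 g 43.7
lin [-0.0015  0.0026  0.0445]
rot [-0.1  -0.03  0.13]
```

>>> jog_arm([
  {"linear": [-0.0015, 0.0025, 0.015], "delta_rot": [0, 0, 0], "grip": 0.04},
  {"linear": [0, 0, 0.015], "delta_rot": [0, 0, 0], "grip": 0.04},
  {"linear": [0, 0, 0.01], "delta_rot": [0, 0, 0], "grip": 0.04},
  {"linear": [0, 0, 0.001], "delta_rot": [0, 0, 0], "grip": 0.04},
  {"linear": [0, 0, 0.001], "delta_rot": [0, 0, 0], "grip": 0.04},
  {"linear": [0, 0, 0.001], "delta_rot": [0, 0, 0], "grip": 0.04},
  {"linear": [0, 0, 0.001], "delta_rot": [0, 0, 0], "grip": 0.04},
  {"linear": [0, 0, 0], "delta_rot": [0, 0, 0], "grip": 0.04},
])

```text
t: 6.75
tool_pos: [0.6175, -0.1346, 0.0638]
tool_rot: [2.218, 2.223, 0.001]
contact_force: [-0.5, -0.7, -3.3]
opening: 0.0493
grip_force: 43.7
```

>>> jog_arm([
  {"linear": [0, -0.0015, 0.001], "delta_rot": [0, 0, 0], "grip": 0.04},
  {"linear": [0, 0, 0.001], "delta_rot": [0, 0, 0], "grip": 0.04},
  {"linear": [0, 0, 0.001], "delta_rot": [0, 0, 0], "grip": 0.04},
  {"linear": [0, 0, 0], "delta_rot": [0, 0, 0], "grip": 0.04},
  {"linear": [0, 0, 0], "delta_rot": [0, 0, 0], "grip": 0.04},
])

```text
t: 7.25
tool_pos: [0.6157, -0.1346, 0.0612]
tool_rot: [-2.219, -2.224, 0.0]
contact_force: [-3.9, 0.6, 4.2]
opening: 0.049
grip_force: 44.3
```

>>> jog_arm([
  {"linear": [0, 0, 0], "delta_rot": [0, 0, 0], "grip": 0.053},
  {"linear": [0, 0, 0], "delta_rot": [0, 0, 0], "grip": 0.06},
  {"linear": [0, 0, 0], "delta_rot": [0, 0, 0], "grip": 0.085},
  {"linear": [0, 0, 0], "delta_rot": [0, 0, 0], "grip": 0.085},
  {"linear": [0, 0, 0], "delta_rot": [0, 0, 0], "grip": 0.085},
  {"linear": [0, 0, -0.02], "delta_rot": [0, 0, 0], "grip": 0.085},
  {"linear": [0, 0, -0.04], "delta_rot": [0, 0, 0], "grip": 0.085},
  {"linear": [0, 0, -0.045], "delta_rot": [0, 0, 0], "grip": 0.085},
  {"linear": [0, 0, -0.045], "delta_rot": [0, 0, 0], "grip": 0.085},
  {"linear": [0, 0, 0], "delta_rot": [0, 0, 0], "grip": 0.085},
])

```text
t: 8.25
tool_pos: [0.6198, -0.1359, 0.2199]
tool_rot: [2.209, 2.214, 0.011]
contact_force: [0.7, -0.2, 0.5]
opening: 0.0852
grip_force: 0.0
```

```bash
python3 -c "
from h import *
to(.4455,.095,.2)"
```

```text
t 8.25 pos [ 0.6198 -0.1359  0.2199] yaw 90.13 tilt [ 0.83 -0.29] q [-0.33  0.07  1.61  0.    1.44 -0.34] F [ 0.7 -0.2  0.5] open 0.0852 g 0.0
lin [ 0.2314 -0.174   0.0162]
rot [0.83 0.29 0.13]
```

>>> jog_arm([
  {"linear": [0.038, -0.028, 0], "delta_rot": [0, 0, 0], "grip": 0.085},
  {"linear": [0.038, -0.028, 0], "delta_rot": [0, 0, 0], "grip": 0.085},
  {"linear": [0.038, -0.028, 0], "delta_rot": [0, 0, 0], "grip": 0.085},
  {"linear": [0.038, -0.028, 0], "delta_rot": [0, 0, 0], "grip": 0.085},
  {"linear": [0.038, -0.028, 0.02], "delta_rot": [0, 0, 0], "grip": 0.085},
  {"linear": [0.039, -0.03, 0.04], "delta_rot": [0, 0, 0], "grip": 0.085},
  {"linear": [0, 0, 0.04], "delta_rot": [0, 0, 0], "grip": 0.085},
  {"linear": [0, 0, 0], "delta_rot": [0, 0, 0], "grip": 0.085},
  {"linear": [0, 0, 0], "delta_rot": [0, 0, 0], "grip": 0.085},
  {"linear": [0, 0, 0], "delta_rot": [0, 0, 0], "grip": 0.085},
])

```text
t: 9.25
tool_pos: [0.4541, 0.0845, 0.1216]
tool_rot: [2.218, 2.221, 0.004]
contact_force: [1.0, -0.1, -0.3]
opening: 0.085
grip_force: 0.0
```

```bash
python3 -c "
from h import *
to(.4457,.0955,.006)"
```

```text
t 9.25 pos [0.4541 0.0845 0.1216] yaw 90.07 tilt [0.2 0. ] q [ 0.02 -0.26  2.09 -0.    1.31  0.02] F [ 1.  -0.1 -0.3] open 0.085 g 0.0
lin [ 0.011  -0.0088  0.1156]
rot [ 0.2  -0.    0.07]
```

>>> jog_arm([
  {"linear": [0.011, -0.0085, 0], "delta_rot": [0, 0, 0], "grip": 0.085},
  {"linear": [0, 0, 0], "delta_rot": [0, 0, 0], "grip": 0.085},
  {"linear": [0, 0, 0.03], "delta_rot": [0, 0, 0], "grip": 0.085},
  {"linear": [0, 0, 0.03], "delta_rot": [0, 0, 0], "grip": 0.085},
  {"linear": [0, 0, 0.02], "delta_rot": [0, 0, 0], "grip": 0.085},
  {"linear": [0, 0, 0.015], "delta_rot": [0, 0, 0], "grip": 0.085},
  {"linear": [0, 0, 0.01], "delta_rot": [0, 0, 0], "grip": 0.085},
  {"linear": [0, 0, 0.005], "delta_rot": [0, 0, 0], "grip": 0.085},
  {"linear": [0, 0, 0], "delta_rot": [0, 0, 0], "grip": 0.085},
  {"linear": [0, 0, 0], "delta_rot": [0, 0, 0], "grip": 0.085},
])

```text
t: 10.25
tool_pos: [0.4445, 0.096, 0.0101]
tool_rot: [2.218, 2.223, 0.002]
contact_force: [0.1, -0.7, -0.4]
opening: 0.0853
grip_force: 0.0
```

>>> jog_arm([
  {"linear": [0, 0, 0], "delta_rot": [0, 0, 0], "grip": 0.055},
  {"linear": [0, 0, 0], "delta_rot": [0, 0, 0], "grip": 0.055},
  {"linear": [0, 0, 0], "delta_rot": [0, 0, 0], "grip": 0.055},
  {"linear": [0, 0, 0], "delta_rot": [0, 0, 0], "grip": 0.055},
], newtons=40)

```text
t: 10.65
tool_pos: [0.445, 0.096, 0.0106]
tool_rot: [2.218, 2.223, 0.003]
contact_force: [-0.7, -0.2, 6.0]
opening: 0.065
grip_force: 45.1
```

>>> jog_arm([
  {"linear": [0, 0, -0.03], "delta_rot": [0, 0, 0], "grip": 0.055},
  {"linear": [0, 0, -0.04], "delta_rot": [0, 0, 0], "grip": 0.055},
  {"linear": [0.015, 0.029, 0], "delta_rot": [0, 0, 0], "grip": 0.055},
  {"linear": [0.015, 0.029, 0], "delta_rot": [0, 0, 0], "grip": 0.055},
  {"linear": [0.015, 0.029, 0], "delta_rot": [0, 0, 0], "grip": 0.055},
  {"linear": [0.015, 0.029, 0], "delta_rot": [0, 0, 0], "grip": 0.055},
  {"linear": [0.017, 0.029, 0], "delta_rot": [0, 0, 0], "grip": 0.055},
  {"linear": [0, 0, 0], "delta_rot": [0, 0, 0], "grip": 0.055},
  {"linear": [0, 0, 0], "delta_rot": [0, 0, 0], "grip": 0.055},
  {"linear": [0, 0, 0], "delta_rot": [0, 0, 0], "grip": 0.055},
])

```text
t: 11.65
tool_pos: [0.587, 0.1728, 0.0782]
tool_rot: [-2.218, -2.223, 0.003]
contact_force: [0.9, -0.8, -1.7]
opening: 0.0651
grip_force: 46.4
```

```bash
python3 -c "
from h import *
to(.5905,.174,.0276)"
```

```text
t 11.65 pos [0.587  0.1728 0.0782] yaw 90.12 tilt [-0.14 -0.03] q [ 0.16  0.16  1.76 -0.    1.22  0.16] F [ 0.9 -0.8 -1.7] open 0.0651 g 46.4
lin [0.0012 0.0036 0.0506]
rot [-0.14  0.03  0.12]
```

>>> jog_arm([
  {"linear": [0.001, 0.0025, 0.015], "delta_rot": [0, 0, 0], "grip": 0.055},
  {"linear": [0, 0, 0.015], "delta_rot": [0, 0, 0], "grip": 0.055},
  {"linear": [0, 0, 0.014], "delta_rot": [0, 0, 0], "grip": 0.055},
  {"linear": [0, 0, 0.002], "delta_rot": [0, 0, 0], "grip": 0.055},
  {"linear": [0, 0, 0.001], "delta_rot": [0, 0, 0], "grip": 0.055},
  {"linear": [0, 0, 0.001], "delta_rot": [0, 0, 0], "grip": 0.055},
  {"linear": [0, 0, 0.001], "delta_rot": [0, 0, 0], "grip": 0.055},
  {"linear": [0, 0, 0], "delta_rot": [0, 0, 0], "grip": 0.055},
  {"linear": [0, 0, 0], "delta_rot": [0, 0, 0], "grip": 0.055},
])

```text
t: 12.55
tool_pos: [0.5913, 0.1744, 0.0308]
tool_rot: [2.219, 2.224, 0.001]
contact_force: [-0.4, -0.1, -2.3]
opening: 0.0649
grip_force: 46.4
```

>>> jog_arm([
  {"linear": [0, 0, 0.001], "delta_rot": [0, 0, 0], "grip": 0.055},
  {"linear": [0, 0, 0.001], "delta_rot": [0, 0, 0], "grip": 0.055},
  {"linear": [0, 0, 0.001], "delta_rot": [0, 0, 0], "grip": 0.055},
  {"linear": [0, 0, 0.0005], "delta_rot": [0, 0, 0], "grip": 0.055},
  {"linear": [0, 0, 0], "delta_rot": [0, 0, 0], "grip": 0.055},
])

```text
t: 13.05
tool_pos: [0.5911, 0.1743, 0.0278]
tool_rot: [-2.219, -2.224, 0.001]
contact_force: [-3.8, 0.1, 5.9]
opening: 0.065
grip_force: 47.1
```

>>> jog_arm([
  {"linear": [0, 0, 0], "delta_rot": [0, 0, 0], "grip": 0.07},
  {"linear": [0, 0, 0], "delta_rot": [0, 0, 0], "grip": 0.085},
  {"linear": [0, 0, 0], "delta_rot": [0, 0, 0], "grip": 0.085},
  {"linear": [0, 0, 0], "delta_rot": [0, 0, 0], "grip": 0.085},
  {"linear": [0, 0, -0.02], "delta_rot": [0, 0, 0], "grip": 0.085},
  {"linear": [0, 0, -0.04], "delta_rot": [0, 0, 0], "grip": 0.085},
  {"linear": [0, 0, -0.04], "delta_rot": [0, 0, 0], "grip": 0.085},
  {"linear": [0, 0, -0.04], "delta_rot": [0, 0, 0], "grip": 0.085},
  {"linear": [0, 0, -0.03], "delta_rot": [0, 0, 0], "grip": 0.085},
  {"linear": [0, 0, 0], "delta_rot": [0, 0, 0], "grip": 0.085},
])

```text
t: 14.05
tool_pos: [0.5943, 0.1748, 0.2037]
tool_rot: [2.214, 2.219, 0.014]
contact_force: [1.5, -0.3, -0.4]
opening: 0.085
grip_force: 0.0
```

>>> jog_arm([
  {"linear": [-0.038, -0.018, 0], "delta_rot": [0, 0, 0], "grip": 0.06},
  {"linear": [-0.038, -0.018, 0], "delta_rot": [0, 0, 0], "grip": 0.06},
  {"linear": [-0.038, -0.018, 0], "delta_rot": [0, 0, 0], "grip": 0.06},
  {"linear": [-0.038, -0.018, 0], "delta_rot": [0, 0, 0], "grip": 0.06},
  {"linear": [-0.038, -0.018, 0], "delta_rot": [0, 0, 0], "grip": 0.06},
  {"linear": [-0.038, -0.018, 0], "delta_rot": [0, 0, 0], "grip": 0.06},
  {"linear": [-0.038, -0.018, 0], "delta_rot": [0, 0, 0], "grip": 0.06},
  {"linear": [-0.038, -0.018, 0], "delta_rot": [0, 0, 0], "grip": 0.06},
  {"linear": [-0.038, -0.018, 0], "delta_rot": [0, 0, 0], "grip": 0.06},
  {"linear": [-0.038, -0.018, 0], "delta_rot": [0, 0, 0], "grip": 0.06},
])

```text
t: 15.05
tool_pos: [0.4105, -0.2072, 0.1957]
tool_rot: [-2.218, -2.223, 0.0]
contact_force: [0.7, 0.0, 0.0]
opening: 0.0599
grip_force: 0.0
```

```bash
python3 -c "
from h import *
to(.3857,-.2635,.011)"
```

```text
t 15.05 pos [ 0.4105 -0.2072  0.1957] yaw 90.14 tilt [-0.04  0.03] q [-0.63 -0.34  2.02  0.    1.46 -0.63] F [0.7 0.  0. ] open 0.0599 g 0.0
lin [-0.0564 -0.0248  0.1847]
rot [-0.04 -0.03  0.14]
```

>>> jog_arm([
  {"linear": [-0.028, -0.012, 0], "delta_rot": [0, 0, 0], "grip": 0.06},
  {"linear": [-0.028, -0.012, 0], "delta_rot": [0, 0, 0], "grip": 0.06},
  {"linear": [0, 0, 0.04], "delta_rot": [0, 0, 0], "grip": 0.06},
  {"linear": [0, 0, 0.04], "delta_rot": [0, 0, 0], "grip": 0.06},
  {"linear": [0, 0, 0.035], "delta_rot": [0, 0, 0], "grip": 0.06},
  {"linear": [0, 0, 0.025], "delta_rot": [0, 0, 0], "grip": 0.06},
  {"linear": [0, 0, 0], "delta_rot": [0, 0, 0], "grip": 0.06},
  {"linear": [0, 0, 0], "delta_rot": [0, 0, 0], "grip": 0.06},
  {"linear": [0, 0, 0], "delta_rot": [0, 0, 0], "grip": 0.06},
])

```text
t: 15.95
tool_pos: [0.389, -0.2631, 0.0585]
tool_rot: [2.217, 2.222, 0.0]
contact_force: [-0.0, -0.9, 0.9]
opening: 0.06
grip_force: 0.0
```

```bash
python3 -c "
from h import *
to(.3857,-.2635,.012)"
```

```text
t 15.95 pos [ 0.389  -0.2631  0.0585] yaw 90.13 tilt [ 0.13 -0.12] q [-0.75 -0.15  2.11 -0.    1.18 -0.76] F [-0.  -0.9  0.9] open 0.06 g 0.0
lin [-0.0003 -0.0034  0.0465]
rot [0.13 0.12 0.13]
```

>>> jog_arm([
  {"linear": [-0.001, -0.003, 0.015], "delta_rot": [0, 0, 0], "grip": 0.06},
  {"linear": [0, 0, 0.015], "delta_rot": [0, 0, 0], "grip": 0.06},
  {"linear": [0, 0, 0.01], "delta_rot": [0, 0, 0], "grip": 0.06},
  {"linear": [0, 0, 0.006], "delta_rot": [0, 0, 0], "grip": 0.06},
  {"linear": [0, 0, 0], "delta_rot": [0, 0, 0], "grip": 0.06},
  {"linear": [0, 0, 0], "delta_rot": [0, 0, 0], "grip": 0.02},
  {"linear": [0, 0, 0], "delta_rot": [0, 0, 0], "grip": 0.02},
  {"linear": [0, 0, 0], "delta_rot": [0, 0, 0], "grip": 0.02},
  {"linear": [0, 0, 0], "delta_rot": [0, 0, 0], "grip": 0.02},
  {"linear": [0, 0, 0], "delta_rot": [0, 0, 0], "grip": 0.02},
], newtons=40)

```text
t: 16.95
tool_pos: [0.3857, -0.2638, 0.0118]
tool_rot: [2.218, 2.223, 0.0]
contact_force: [0.9, 0.4, 6.0]
opening: 0.0264
grip_force: 39.7
```

>>> jog_arm([
  {"linear": [0, 0, -0.03], "delta_rot": [0, 0, 0], "grip": 0.02},
  {"linear": [0, 0, -0.04], "delta_rot": [0, 0, 0], "grip": 0.02},
  {"linear": [0, 0, -0.04], "delta_rot": [0, 0, 0], "grip": 0.02},
  {"linear": [0, 0, -0.04], "delta_rot": [0, 0, 0], "grip": 0.02},
  {"linear": [0, 0, -0.02], "delta_rot": [0, 0, 0], "grip": 0.02},
  {"linear": [0, 0, 0], "delta_rot": [0, 0, 0], "grip": 0.02},
])

```text
t: 17.55
tool_pos: [0.3864, -0.2646, 0.1843]
tool_rot: [2.214, 2.219, 0.0]
contact_force: [0.5, -0.1, -1.4]
opening: 0.0265
grip_force: 39.6
```

```bash
python3 - <<'E'
from h import *
im,d=snap('top','top3');P=cloud('top',d).reshape(-1,3)
def fit(n,c,r,z0,z1):
    Q=P[(np.hypot(P[:,0]-c[0],P[:,1]-c[1])<r)&(P[:,2]>z0)&(P[:,2]<z1)];q=cv2.minAreaRect(Q[:,:2].astype(np.float32));print(n,len(Q),Q.mean(0).round(4),np.round(q[0],4),np.round(q[1],3))
fit('tall',(.6157,-.1346),.05,.09,.11);fit('short',(.591,.173),.06,.053,.08)
cv2.imwrite('pics/top3c.png',cv2.resize(im[170:330,240:500,::-1],None,fx=3,fy=3,interpolation=cv2.INTER_CUBIC))
to(.591,.174,.16)
E
```

```text
tall 259 [ 0.6138 -0.1348  0.1011] [ 0.6147 -0.1348] [0.048 0.048]
short 414 [0.5899 0.1722 0.0632] [0.5907 0.1722] [0.065 0.065]
t 17.6 pos [ 0.3853 -0.2636  0.1815] yaw 90.13 tilt [ 0.1 -0.1] q [-0.76 -0.31  2.02 -0.    1.42 -0.76] F [ 0.5 -0.5 -1.4] open 0.0266 g 39.6
lin [0.4372 0.2066 0.0211]
rot [0.1  0.1  0.13]
```

View pics/top3c.png

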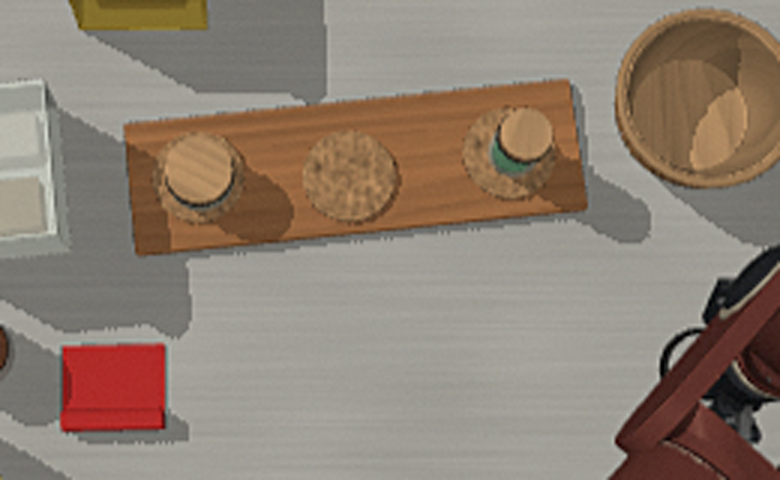

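>>> jog_arm([
  {"linear": [0.038, 0.018, 0], "delta_rot": [0, 0, 0], "grip": 0.02},
  {"linear": [0.038, 0.018, 0], "delta_rot": [0, 0, 0], "grip": 0.02},
  {"linear": [0.038, 0.018, 0], "delta_rot": [0, 0, 0], "grip": 0.02},
  {"linear": [0.038, 0.018, 0], "delta_rot": [0, 0, 0], "grip": 0.02},
  {"linear": [0.038, 0.018, 0], "delta_rot": [0, 0, 0], "grip": 0.02},
  {"linear": [0.038, 0.018, 0], "delta_rot": [0, 0, 0], "grip": 0.02},
  {"linear": [0.038, 0.018, 0], "delta_rot": [0, 0, 0], "grip": 0.02},
  {"linear": [0.038, 0.018, 0], "delta_rot": [0, 0, 0], "grip": 0.02},
  {"linear": [0.038, 0.018, 0], "delta_rot": [0, 0, 0], "grip": 0.02},
  {"linear": [0.038, 0.018, 0], "delta_rot": [0, 0, 0], "grip": 0.02},
])

```text
t: 18.6
tool_pos: [0.5628, 0.1188, 0.1769]
tool_rot: [-2.216, -2.222, 0.007]
contact_force: [0.3, -0.3, -1.4]
opening: 0.0265
grip_force: 39.7
```

>>> jog_arm([
  {"linear": [0.038, 0.018, 0], "delta_rot": [0, 0, 0], "grip": 0.02},
  {"linear": [0.019, 0.0086, 0], "delta_rot": [0, 0, 0], "grip": 0.02},
  {"linear": [0, 0, 0], "delta_rot": [0, 0, 0], "grip": 0.02},
  {"linear": [0, 0, 0], "delta_rot": [0, 0, 0], "grip": 0.02},
  {"linear": [0, 0, 0], "delta_rot": [0, 0, 0], "grip": 0.02},
])

```text
t: 19.1
tool_pos: [0.5895, 0.1732, 0.1788]
tool_rot: [-2.219, -2.222, 0.004]
contact_force: [-0.3, -0.0, -2.2]
opening: 0.0264
grip_force: 39.8
```

```bash
python3 -c "
from h import *
to(.5907,.1735,.09)"
```

```text
t 19.1 pos [0.5895 0.1732 0.1788] yaw 90.08 tilt [-0.17 -0.05] q [ 0.16  0.07  1.69 -0.    1.39  0.16] F [-0.3 -0.  -2.2] open 0.0264 g 39.8
lin [0.0004 0.0015 0.0888]
rot [-0.17  0.05  0.08]
```

>>> jog_arm([
  {"linear": [0, 0, 0.03], "delta_rot": [0, 0, 0], "grip": 0.02},
  {"linear": [0, 0, 0.03], "delta_rot": [0, 0, 0], "grip": 0.02},
  {"linear": [0, 0, 0.02], "delta_rot": [0, 0, 0], "grip": 0.02},
  {"linear": [0, 0, 0.01], "delta_rot": [0, 0, 0], "grip": 0.02},
  {"linear": [0, 0, 0.006], "delta_rot": [0, 0, 0], "grip": 0.02},
  {"linear": [0, 0, 0.003], "delta_rot": [0, 0, 0], "grip": 0.02},
  {"linear": [0, 0, 0], "delta_rot": [0, 0, 0], "grip": 0.02},
  {"linear": [0, 0, 0], "delta_rot": [0, 0, 0], "grip": 0.02},
  {"linear": [0, 0, 0], "delta_rot": [0, 0, 0], "grip": 0.02},
])

```text
t: 20.0
tool_pos: [0.5913, 0.1744, 0.0829]
tool_rot: [2.218, 2.223, 0.002]
contact_force: [-0.1, 0.9, -1.5]
opening: 0.0266
grip_force: 39.8
```

Contact is expected near z = 0.075.

>>> jog_arm([
  {"linear": [-0.0005, 0, 0.003], "delta_rot": [0, 0, 0], "grip": 0.02},
  {"linear": [0, 0, 0.002], "delta_rot": [0, 0, 0], "grip": 0.02},
  {"linear": [0, 0, 0.001], "delta_rot": [0, 0, 0], "grip": 0.02},
  {"linear": [0, 0, 0.001], "delta_rot": [0, 0, 0], "grip": 0.02},
  {"linear": [0, 0, 0.0007], "delta_rot": [0, 0, 0], "grip": 0.02},
  {"linear": [0, 0, 0], "delta_rot": [0, 0, 0], "grip": 0.02},
  {"linear": [0, 0, 0], "delta_rot": [0, 0, 0], "grip": 0.02},
])

```text
t: 20.7
tool_pos: [0.5906, 0.1738, 0.0748]
tool_rot: [-2.219, -2.224, 0.0]
contact_force: [-3.8, -0.6, 5.2]
opening: 0.0266
grip_force: 40.4
```

>>> jog_arm([
  {"linear": [0, 0, 0], "delta_rot": [0, 0, 0], "grip": 0.03},
  {"linear": [0, 0, 0], "delta_rot": [0, 0, 0], "grip": 0.06},
  {"linear": [0, 0, 0], "delta_rot": [0, 0, 0], "grip": 0.06},
  {"linear": [0, 0, 0], "delta_rot": [0, 0, 0], "grip": 0.06},
  {"linear": [0, 0, -0.02], "delta_rot": [0, 0, 0], "grip": 0.06},
  {"linear": [0, 0, -0.04], "delta_rot": [0, 0, 0], "grip": 0.06},
  {"linear": [0, 0, -0.04], "delta_rot": [0, 0, 0], "grip": 0.06},
  {"linear": [0, 0, 0], "delta_rot": [0, 0, 0], "grip": 0.06},
])

```text
t: 21.5
tool_pos: [0.5947, 0.1745, 0.182]
tool_rot: [2.214, 2.219, 0.017]
contact_force: [0.4, -0.2, 0.7]
opening: 0.0597
grip_force: 0.0
```

>>> jog_arm([
  {"linear": [0.01, -0.03, 0], "delta_rot": [0, 0, 0], "grip": 0.06},
  {"linear": [0.01, -0.03, 0], "delta_rot": [0, 0, 0], "grip": 0.06},
  {"linear": [0.01, -0.03, 0], "delta_rot": [0, 0, 0], "grip": 0.06},
  {"linear": [0.011, -0.03, 0], "delta_rot": [0, 0, 0], "grip": 0.06},
  {"linear": [0.011, -0.03, 0], "delta_rot": [0, 0, 0], "grip": 0.06},
  {"linear": [0.011, -0.03, 0], "delta_rot": [0, 0, 0], "grip": 0.06},
  {"linear": [0.01, -0.03, 0], "delta_rot": [0, 0, 0], "grip": 0.06},
  {"linear": [0.01, -0.027, 0], "delta_rot": [0, 0, 0], "grip": 0.06},
  {"linear": [0, 0, 0], "delta_rot": [0, 0, 0], "grip": 0.06},
])

```text
t: 22.4
tool_pos: [0.351, 0.2569, 0.1732]
tool_rot: [-2.215, -2.227, 0.001]
contact_force: [0.6, -0.7, -0.6]
opening: 0.0598
grip_force: 0.0
```

```bash
python3 -c "
from h import *
to(.3545,.257,.05)"
```

```text
t 22.4 pos [0.351  0.2569 0.1732] yaw 90.3 tilt [-0.05  0.01] q [ 0.46 -0.39  2.1   0.    1.43  0.45] F [ 0.6 -0.7 -0.6] open 0.0598 g 0.0
lin [0.     0.0036 0.1232]
rot [-0.05 -0.01  0.3 ]
```

```bash
python3 - <<'E'
from h import *
for n in('top','side'):
    P=cloud(n,np.load(f'pics/{n}0.npy')).reshape(-1,3)
    Q=P[(P[:,2]>.06)&(P[:,2]<.16)&(np.abs(P[:,0]-.3545)<.16)&(P[:,1]>.2)&(P[:,1]<.42)]
    k=np.argsort(np.hypot(Q[:,0]-.3545,Q[:,1]-.257))[:200:40];print(n,Q[k].round(3).tolist())
E
```

```text
top [[0.303, 0.366, 0.079], [0.282, 0.36, 0.061], [0.268, 0.357, 0.079], [0.284, 0.374, 0.107], [0.252, 0.352, 0.087]]
side [[0.299, 0.369, 0.102], [0.288, 0.372, 0.104], [0.285, 0.375, 0.106], [0.264, 0.364, 0.106], [0.265, 0.368, 0.105]]
```

>>> jog_arm([
  {"linear": [0, 0.003, 0.03], "delta_rot": [0, 0, 0], "grip": 0.06},
  {"linear": [0, 0, 0.03], "delta_rot": [0, 0, 0], "grip": 0.06},
  {"linear": [0, 0, 0.03], "delta_rot": [0, 0, 0], "grip": 0.06},
  {"linear": [0, 0, 0.02], "delta_rot": [0, 0, 0], "grip": 0.06},
  {"linear": [0, 0, 0], "delta_rot": [0, 0, 0], "grip": 0.06},
  {"linear": [0, 0, 0], "delta_rot": [0, 0, 0], "grip": 0.06},
  {"linear": [0, 0, 0], "delta_rot": [0, 0, 0], "grip": 0.06},
])

```text
t: 23.1
tool_pos: [0.3578, 0.2567, 0.0656]
tool_rot: [2.219, 2.223, 0.004]
contact_force: [0.9, -0.1, -0.2]
opening: 0.0604
grip_force: 0.0
```

>>> jog_arm([
  {"linear": [0, -0.003, 0.025], "delta_rot": [0, 0, 0], "grip": 0.06},
  {"linear": [0, 0, 0.015], "delta_rot": [0, 0, 0], "grip": 0.06},
  {"linear": [0, 0, 0.01], "delta_rot": [0, 0, 0], "grip": 0.06},
  {"linear": [0, 0, 0.004], "delta_rot": [0, 0, 0], "grip": 0.06},
  {"linear": [0, 0, 0], "delta_rot": [0, 0, 0], "grip": 0.06},
  {"linear": [0, 0, 0], "delta_rot": [0, 0, 0], "grip": 0.06},
])

```text
t: 23.7
tool_pos: [0.3543, 0.2566, 0.011]
tool_rot: [2.219, 2.223, 0.003]
contact_force: [0.5, 0.4, -0.4]
opening: 0.0601
grip_force: 0.0
```

>>> jog_arm([
  {"linear": [0, 0, 0.003], "delta_rot": [0, 0, 0], "grip": 0.06},
  {"linear": [0, 0, 0], "delta_rot": [0, 0, 0], "grip": 0.06},
  {"linear": [0, 0, 0], "delta_rot": [0, 0, 0], "grip": 0.01},
  {"linear": [0, 0, 0], "delta_rot": [0, 0, 0], "grip": 0.01},
  {"linear": [0, 0, 0], "delta_rot": [0, 0, 0], "grip": 0.01},
  {"linear": [0, 0, 0], "delta_rot": [0, 0, 0], "grip": 0.01},
  {"linear": [0, 0, 0], "delta_rot": [0, 0, 0], "grip": 0.01},
], newtons=50)

```text
t: 24.4
tool_pos: [0.3538, 0.2564, 0.0074]
tool_rot: [2.219, 2.224, 0.001]
contact_force: [0.7, 1.0, 2.6]
opening: 0.0188
grip_force: 50.8
```

>>> jog_arm([
  {"linear": [0, 0, -0.02], "delta_rot": [0, 0, 0], "grip": 0.01},
  {"linear": [0, 0, -0.04], "delta_rot": [0, 0, 0], "grip": 0.01},
  {"linear": [0, 0, -0.045], "delta_rot": [0, 0, 0], "grip": 0.01},
  {"linear": [0, 0, -0.045], "delta_rot": [0, 0, 0], "grip": 0.01},
  {"linear": [-0.03, 0.026, 0], "delta_rot": [0, 0, 0], "grip": 0.01},
  {"linear": [-0.03, 0.026, 0], "delta_rot": [0, 0, 0], "grip": 0.01},
  {"linear": [-0.03, 0.026, 0], "delta_rot": [0, 0, 0], "grip": 0.01},
  {"linear": [-0.03, 0.026, 0], "delta_rot": [0, 0, 0], "grip": 0.01},
  {"linear": [-0.03, 0.026, 0], "delta_rot": [0, 0, 0], "grip": 0.01},
  {"linear": [-0.03, 0.026, 0], "delta_rot": [0, 0, 0], "grip": 0.01},
])

```text
t: 25.4
tool_pos: [0.5102, 0.0751, 0.1564]
tool_rot: [-2.219, -2.223, 0.001]
contact_force: [0.2, 0.2, -0.5]
opening: 0.0186
grip_force: 50.4
```

>>> jog_arm([
  {"linear": [-0.03, 0.026, 0], "delta_rot": [0, 0, 0], "grip": 0.01},
  {"linear": [-0.022, 0.023, 0], "delta_rot": [0, 0, 0], "grip": 0.01},
  {"linear": [0, 0, 0], "delta_rot": [0, 0, 0], "grip": 0.01},
  {"linear": [0, 0, 0], "delta_rot": [0, 0, 0], "grip": 0.01},
  {"linear": [0, 0, 0], "delta_rot": [0, 0, 0], "grip": 0.01},
])

```text
t: 25.9
tool_pos: [0.5579, 0.0254, 0.1564]
tool_rot: [-2.217, -2.224, 0.001]
contact_force: [0.3, -0.3, -1.2]
opening: 0.0184
grip_force: 50.4
```

```bash
python3 - <<'E'
from h import *
to(.559,.024,.0244)
im,d=snap('side','side4');cv2.imwrite('pics/side4c.png',cv2.resize(im[60:320,180:460,::-1],None,fx=2.1,fy=2.1,interpolation=cv2.INTER_CUBIC))
E
```

```text
t 25.9 pos [0.5579 0.0254 0.1564] yaw 90.16 tilt [-0.09  0.03] q [-0.09 -0.05  1.84  0.    1.35 -0.09] F [ 0.3 -0.3 -1.2] open 0.0184 g 50.4
lin [-0.0015  0.0013  0.132 ]
rot [-0.09 -0.03  0.16]
```

View pics/side4c.png

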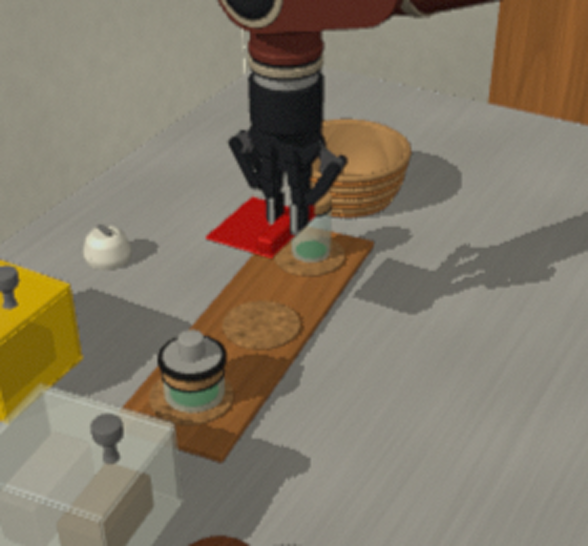

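The scraper hangs level, the opener sits centred on the short jar at (193,360), and the tall jar is on its coaster. Next I lower the scraper.

>>> jog_arm([
  {"linear": [-0.001, 0, 0.035], "delta_rot": [0, 0, 0], "grip": 0.01},
  {"linear": [0, 0, 0.035], "delta_rot": [0, 0, 0], "grip": 0.01},
  {"linear": [0, 0, 0.03], "delta_rot": [0, 0, 0], "grip": 0.01},
  {"linear": [0, 0, 0.015], "delta_rot": [0, 0, 0], "grip": 0.01},
  {"linear": [0, 0, 0.008], "delta_rot": [0, 0, 0], "grip": 0.01},
  {"linear": [0, 0, 0], "delta_rot": [0, 0, 0], "grip": 0.01},
  {"linear": [0, 0, 0], "delta_rot": [0, 0, 0], "grip": 0.01},
  {"linear": [0, 0, 0], "delta_rot": [0, 0, 0], "grip": 0.01},
])

```text
t: 26.75
tool_pos: [0.5604, 0.0237, 0.036]
tool_rot: [2.217, 2.222, 0.003]
contact_force: [0.8, -0.5, -1.4]
opening: 0.0186
grip_force: 50.4
```

>>> jog_arm([
  {"linear": [0, -0.001, 0.004], "delta_rot": [0, 0, 0], "grip": 0.01},
  {"linear": [0, 0, 0.003], "delta_rot": [0, 0, 0], "grip": 0.01},
  {"linear": [0, 0, 0.002], "delta_rot": [0, 0, 0], "grip": 0.01},
  {"linear": [0, 0, 0.001], "delta_rot": [0, 0, 0], "grip": 0.01},
  {"linear": [0, 0, 0.001], "delta_rot": [0, 0, 0], "grip": 0.01},
  {"linear": [0, 0, 0.0005], "delta_rot": [0, 0, 0], "grip": 0.01},
  {"linear": [0, 0, 0], "delta_rot": [0, 0, 0], "grip": 0.01},
  {"linear": [0, 0, 0], "delta_rot": [0, 0, 0], "grip": 0.01},
])

```text
t: 27.55
tool_pos: [0.5578, 0.0237, 0.0244]
tool_rot: [-2.218, -2.223, 0.002]
contact_force: [-7.2, 1.0, 12.5]
opening: 0.0188
grip_force: 52.1
```

>>> jog_arm([
  {"linear": [0, 0.0005, -0.0008], "delta_rot": [0, 0, 0], "grip": 0.01},
  {"linear": [0, 0, 0], "delta_rot": [0, 0, 0], "grip": 0.022},
  {"linear": [0, 0, 0], "delta_rot": [0, 0, 0], "grip": 0.05},
  {"linear": [0, 0, 0], "delta_rot": [0, 0, 0], "grip": 0.05},
  {"linear": [0, 0, -0.02], "delta_rot": [0, 0, 0], "grip": 0.05},
  {"linear": [0, 0, -0.04], "delta_rot": [0, 0, 0], "grip": 0.05},
  {"linear": [0, 0, -0.045], "delta_rot": [0, 0, 0], "grip": 0.05},
  {"linear": [0, 0, -0.045], "delta_rot": [0, 0, 0], "grip": 0.05},
  {"linear": [0, 0, -0.03], "delta_rot": [0, 0, 0], "grip": 0.05},
])

```text
t: 28.45
tool_pos: [0.5596, 0.0236, 0.2072]
tool_rot: [2.217, 2.221, 0.005]
contact_force: [0.9, -0.4, 0.3]
opening: 0.0499
grip_force: 0.0
```

>>> jog_arm([
  {"linear": [-0.03, -0.03, 0], "delta_rot": [0, 0, 0], "grip": 0.05},
  {"linear": [-0.04, -0.03, 0], "delta_rot": [0, 0, 0], "grip": 0.05},
  {"linear": [-0.04, -0.03, 0], "delta_rot": [0, 0, 0], "grip": 0.05},
  {"linear": [-0.04, -0.03, 0], "delta_rot": [0, 0, 0], "grip": 0.05},
  {"linear": [-0.04, -0.02, 0], "delta_rot": [0, 0, 0], "grip": 0.05},
  {"linear": [-0.04, -0.02, 0], "delta_rot": [0, 0, 0], "grip": 0.05},
  {"linear": [-0.04, 0, 0], "delta_rot": [0, 0, 0], "grip": 0.05},
  {"linear": [0, 0, 0], "delta_rot": [0, 0, 0], "grip": 0.05},
  {"linear": [0, 0, 0], "delta_rot": [0, 0, 0], "grip": 0.05},
])

```text
t: 29.35
tool_pos: [0.3987, -0.2472, 0.203]
tool_rot: [-2.221, -2.221, -0.001]
contact_force: [-0.4, 0.3, 0.2]
opening: 0.0501
grip_force: 0.0
```

```bash
python3 - <<'E'
from h import *
to(0,0,0)
im,d=snap('top','top5');P=cloud('top',d).reshape(-1,3)
def fit(n,c,r,z0,z1):
    Q=P[(np.hypot(P[:,0]-c[0],P[:,1]-c[1])<r)&(P[:,2]>z0)&(P[:,2]<z1)];q=cv2.minAreaRect(Q[:,:2].astype(np.float32));print(n,len(Q),Q.mean(0).round(4),np.round(q[0],4),np.round(q[1],3),round(q[2],1))
fit('tall',(.6157,-.1346),.05,.09,.11);fit('opdisk',(.591,.173),.06,.064,.078);fit('knob',(.591,.173),.05,.087,.11);fit('rib',(.559,.023),.07,.034,.05);fit('salt',(.42,.391),.06,.04,.07)
cv2.imwrite('pics/top5c.png',cv2.resize(im[170:330,240:500,::-1],None,fx=3,fy=3,interpolation=cv2.INTER_CUBIC))
E
```

```text
t 29.35 pos [ 0.3987 -0.2472  0.203 ] yaw 90.01 tilt [-0.02  0.05] q [-0.71 -0.32  1.99  0.    1.46 -0.71] F [-0.4  0.3  0.2] open 0.0501 g 0.0
lin [ 0.2471 -0.3985  0.2034]
rot [-0.02 -0.05  0.01]
tall 255 [ 0.614  -0.1351  0.1011] [ 0.614  -0.1348] [0.048 0.049] 88.7
opdisk 419 [0.5892 0.1718 0.0717] [0.5906 0.1717] [0.069 0.073] 89.8
knob 79 [0.5899 0.1717 0.095 ] [0.59   0.1722] [0.027 0.026] 1.8
rib 217 [0.558  0.0236 0.0395] [0.5583 0.0241] [0.099 0.021] 89.8
salt 558 [0.42   0.3907 0.0535] [0.4203 0.3913] [0.074 0.075] 62.1
```

View pics/top5c.png

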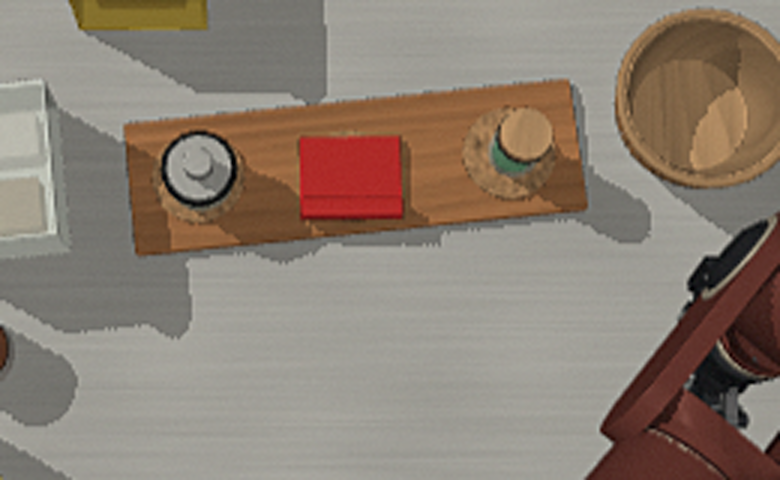

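All four things are within about 2 mm of where they should be, and the salt cellar hasn't moved. I'm handing in the job.

```bash
python3 -c "
from station import ctrl
print(ctrl.finish_job())"
```

```text
the job is handed in; nothing more can be done
None
```

I handed in the job at about 29 s: the tall jar, scraper and short jar stand on their coasters with the opener on the short jar, each within about 2 mm of centre in the last top-camera view, and the salt cellar hasn't moved; the hand-in returned no verdict.

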